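# Turn the row of filled jars round onto the checking rack

### The arm

A 6-joint arm with a two-finger parallel gripper is mounted at the origin on the work surface. World frame = base frame: x ahead of the robot, y to its left, z up, the work surface at z = 0. Lengths are in m, angles in rad, forces in N, time in s.
With the tool pointing down it reaches from about 0.25 to 0.775 m from the base axis. Payload 4 kg.
Tool frame: the origin (TCP) lies at the very end of the fingers, on their centre line; the grasp point (between the pads) lies 19 mm behind it (robot.hold_point_z is the distance from the TCP to the grasp point, in m); z points along the fingers, y is the line along which they close (so a half turn about z gives the same grasp; the last joint's range is limited). The gripper opens to 94 mm and grips with 3 to 60 N. Pads are 16 mm wide; open, the fingers measure 119 mm over their backs; the gripper's body (75 mm by 177 mm) begins 78 mm behind the grasp point.
Start: joints at [1.244, 0.087, 1.371, -0, 1.684, -0.103], TCP at [0.122, 0.536, 0.206] pointing down, gripper open.
Joint ranges: [-3.1, 3.1], [-0.76, 2.03], [0.27, 2.55], [-1.08, 4.22], [0.17, 2.65], [-2.57, 2.57]. Speed limits (rad/s): [2.79, 2.79, 3.14, 3.14, 3.14, 3.14].

### API

Orientations are given as [roll, pitch, yaw] about the fixed x, y, z axes, in that order (R = Rz(yaw) Ry(pitch) Rx(roll)).
In Python, from bench import robot gives the robot as it stands.
- The arm moves only by the tool carry_out, never from a script. Its argument "steps" is a list of rows, each a list of 3 entries, a list of its own where there are three numbers: the shift along the tool's x, y, z in m, then the turn about the tool's z in units of 10 degrees (1.0 is 10 degrees), then the closure, from -1 (fully open) to 1 (shut). In form: [[[tx, ty, tz], roll, jaw], ...]. A call has 1 to 10 rows; each row is the pose to reach, as a shift and turn from the pose commanded when the call began, along the tool's axes at that moment; what a row does not reach only later rows make up. A row lasts 1/8 s, in which the tool goes at most 62.5 mm and 10.7 degrees, less where a joint would pass 70% of its speed; a pose out of reach is approached as far as the arm can. A call with a gripper value outside its range is refused whole. The fingers move at their own pace and stop on an object; the grip force is fixed at half the most. Time passes only in rows, so rows that repeat a pose let the fingers close. It gives the time, the measured TCP pose, the force, the opening and the grip force at its end, in the units of the state.
- robot.get_obs(): the state, without advancing time (a new reading comes with each control period).
- robot.snapshot(name): name is "scene" or "top" or "wrist"; returns a dict with "image" (480x640x3 uint8, red, green, blue), "z_map" (480x640 float32, m along the optical axis (not along the pixel's ray), 0 where there is no reading), "mtx" (3x3 intrinsics, pixels), "R" (3x3) and "t" (3): a world point X has camera coordinates R X + t. Camera axes: x right, y down, z forward; pixel columns grow to the right and rows downward; lengths in m; the calibration is good to about 2 mm. The wrist camera is an equidistant fisheye: a pixel r from the principal point sees the ray r / f radians off the axis. A picture is of the moment at which its call begins.
- robot.close_job(): hands the job in; it is judged then, once.
The state is a dict: "time": time; "joint_positions": joint angles; "qvel": joint speeds; "joint_torque": joint torques, N m; "tool_pos": TCP position; "ee_rot": TCP orientation; "wrist_force": force on the tool from outside, world axes, zero at the start; "wrist_torque": the same for the moment, N m; "width": finger opening in m; "finger_force": force on a finger pad.
Only numpy, scipy, OpenCV 4.12 (cv2) and the standard library are available. Lean on these libraries where they do the work, as an engineer would, in place of code of your own. Each camera call takes 0.05 s, during which the arm holds its last target. There are 200 camera calls.

### The job

Move the four filled medicine jars from the white filling rack to the purple checking rack, one jar to a bay, so that the row comes out in the reverse order: seen from the same side, the jar that was leftmost ends rightmost, the second from the left ends second from the right, and so on. Leave every jar standing upright on the floor of its bay, and do not topple any jar on the way.

Things in the scene. Friction and masses are not known exactly. Their poses are not given: they have to be found in the camera images.
- filling_rack: white rack fixed to the table; the jars start in it, one per bay. Origin: its row's centre at table height; y along the row, x across, away from the robot (yaw up to 0.3 rad), z up. Bay centres at x 0, y -99, -33, 33, 99 mm; each 60 (x) by 58 (y) inside, floor 6 mm up, walls 8 thick, 20 high. Outside 76 by 272 mm, plus a ledge on the robot side, 34 deep, 12 high, with the cards
- checking_rack: purple rack with pale lilac bay floors, fixed to the table, empty: the destination. It stands left or right of the filling rack, its row too roughly left to right (yaw up to 0.3 rad). Origin, axes, bays and sizes as the filling rack's (bay centres at x 0, y -99, -33, 33, 99 mm, floor 6 mm up, walls to 20 mm), but no ledge and no cards
- red_jar: loose amber jar with a red screw cap and white label band, upright, 38 mm diameter, 75 mm tall (the cap is the top 21 mm, also 38 mm wide), about 80 g; origin: centre of its underside, z up. It starts in the filling rack's bay beside the red card, up to 3 mm off that bay's centre
- yellow_jar: loose amber jar with a yellow screw cap and white label band, upright, 38 mm diameter, 75 mm tall (the cap is the top 21 mm, also 38 mm wide), about 80 g; origin: centre of its underside, z up. It starts in the filling rack's bay beside the yellow card, up to 3 mm off that bay's centre
- green_jar: loose amber jar with a green screw cap and white label band, upright, 38 mm diameter, 75 mm tall (the cap is the top 21 mm, also 38 mm wide), about 80 g; origin: centre of its underside, z up. It starts in the filling rack's bay beside the green card, up to 3 mm off that bay's centre
- blue_jar: loose amber jar with a blue screw cap and white label band, upright, 38 mm diameter, 75 mm tall (the cap is the top 21 mm, also 38 mm wide), about 80 g; origin: centre of its underside, z up. It starts in the filling rack's bay beside the blue card, up to 3 mm off that bay's centre
- red_card: flat red card, 26 by 50 by 3 mm, fixed on the filling rack's ledge, 55 mm from the row's centre line on the robot side; it marks the bay where the red-capped jar stood at the start and stays there. Origin: centre of its underside, 12 mm above the table; same axes as the filling rack
- yellow_card: flat yellow card, 26 by 50 by 3 mm, fixed on the filling rack's ledge, 55 mm from the row's centre line on the robot side; it marks the bay where the yellow-capped jar stood at the start and stays there. Origin: centre of its underside, 12 mm above the table; same axes as the filling rack
- green_card: flat green card, 26 by 50 by 3 mm, fixed on the filling rack's ledge, 55 mm from the row's centre line on the robot side; it marks the bay where the green-capped jar stood at the start and stays there. Origin: centre of its underside, 12 mm above the table; same axes as the filling rack
- blue_card: flat blue card, 26 by 50 by 3 mm, fixed on the filling rack's ledge, 55 mm from the row's centre line on the robot side; it marks the bay where the blue-capped jar stood at the start and stays there. Origin: centre of its underside, 12 mm above the table; same axes as the filling rack

How it is judged:
By the outcome, as a careful person would: the job done as asked, in the order asked, and still so for the second after the job is handed in, with the robot touching nothing.
It also fails if it takes over 102 s, if anything falls off the work surface, if the arm or the gripper's body presses on something with over 40 N, if the wrist force passes 120 N, or if a joint passes its speed limit or range.

## Working session

There is one attempt and no reset: what is moved stays moved. The work goes in short steps, Python scripts to look and compute and a tool call to move; the robot and the scene stay as the last step left them, time stands still between calls to the robot, and variables do not carry over. Pictures are saved under pics/ and viewed, at most 14 in all, crops included, and the job is handed in when it is done.

Besides the shell and the picture viewer there is one more tool, called after "Request:" by a JSON object that holds its "method" and its "body", one argument or row to a line. carry_out: Moves the arm, as the interface text tells. Its arguments: {"type":"object","properties":{"steps":{"type":"array","items":{"type":"array"}}},"required":["steps"]}

```bash
mkdir -p pics; python3 - <<'E'
from bench import robot
import cv2,numpy as np
for n in ["top","scene"]:
    s=robot.snapshot(n); cv2.imwrite(f"pics/{n}0.png",s["image"][:,:,::-1]); np.savez(f"{n}0.npz",**s)
print(robot.get_obs())
E
```

```text
{'time': 0.1, 'joint_positions': array([ 1.24391579e+00,  8.78691446e-02,  1.37210459e+00, -3.66058932e-05,
        1.68361801e+00, -1.03064517e-01]), 'qvel': array([ 0.00165664, -0.00299762, -0.00397165,  0.00011336,  0.00141892,
       -0.0005295 ]), 'joint_torque': array([ 1.93870954e-03, -3.41253483e+01, -3.03299975e+01,  7.19950092e-02,
        3.04352771e-02, -1.08402871e-04]), 'tool_pos': array([0.12190827, 0.53580033, 0.20442703]), 'ee_rot': array([-3.13960043e+00, -1.69482527e-04,  2.91777238e+00]), 'wrist_force': array([0.1017421 , 0.03861894, 0.49883225]), 'wrist_torque': array([0.01183975, 0.00988626, 0.00856272]), 'finger_force': 0.0, 'width': 0.09392813870800339}
```

View pics/top0.png

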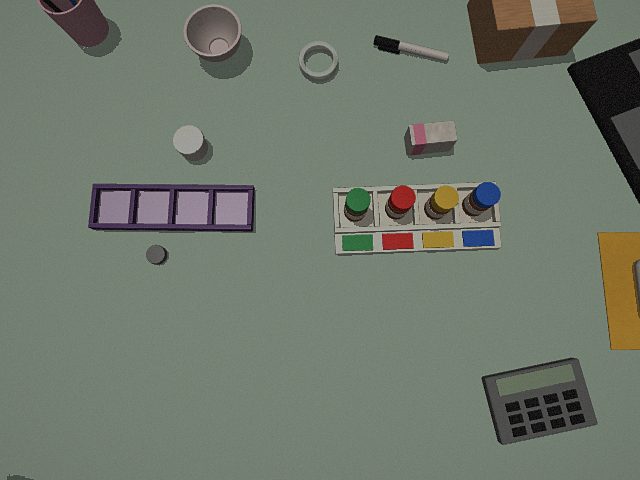

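The top view shows jars green, red, yellow, blue from left to right at (357,200)…(487,195), with matching cards below at row ~240. The empty purple rack is on the left, with bay floors at (115,207)…(233,209).

```bash
cat > m.py <<'E'
import numpy as np,cv2
def world(s,mask):
    v,u=np.nonzero(mask&(s["z_map"]>0)); z=s["z_map"][v,u]
    p=np.c_[u,v,np.ones(len(u))]@np.linalg.inv(s["mtx"]).T*z[:,None]
    return (p-s["t"])@s["R"]   # R^T(p-t)
def fixz(s,uv,z):  # pixel to world at height z
    d=s["R"].T@np.linalg.inv(s["mtx"])@np.r_[uv,1]; c=-s["R"].T@s["t"]
    return c+d*(z-c[2])/d[2]
RNG={"red":((0,4),),"yellow":((18,30),),"green":((50,80),),"blue":((105,125),)}
E
cat > a.py <<'E'
from m import *
s=dict(np.load("top0.npz")); hsv=cv2.cvtColor(s["image"],cv2.COLOR_RGB2HSV)
H,S,V=[hsv[...,i].astype(int) for i in range(3)]
roi=np.zeros(H.shape,bool); roi[180:256,325:505]=1
cards={}
for n,((a,b),) in RNG.items():
    m=((H>=a)&(H<=b)|((n=="red")&(H>174)))&(S>150)&(V>60)&roi
    k,l,st,c=cv2.connectedComponentsWithStats(m.astype(np.uint8))
    for i in range(1,k):
        if st[i,4]>150:
            P=world(s,l==i); print(n,c[i].round(1),st[i],"median",np.median(P,0).round(4), "fix15",fixz(s,c[i],.015).round(4))
            if c[i][1]>222: cards[n]=fixz(s,c[i],.015)
            else:
                top=P[P[:,2]>np.percentile(P[:,2],90)-.004]; print("   top",top[:,:2].min(0).round(4),top[:,:2].max(0).round(4),((top.min(0)+top.max(0))/2).round(4))
order=sorted(cards.values(),key=lambda p:p[1])
d=order[-1]-order[0]; print("card span",np.linalg.norm(d[:2]))
yaw=np.arctan2(-d[0],d[1]); ctr=np.mean(order,0)[:2]
R=lambda q:np.array([[np.cos(q),-np.sin(q)],[np.sin(q),np.cos(q)]])
fo=ctr+R(yaw)@[.055,0]; print("fill origin",fo,"yaw",yaw)
for y in (-.099,-.033,.033,.099): print("  bay",(fo+R(yaw)@[0,y]).round(4))
m=(H>125)&(H<160)&(S>20)&(V>110); m[:,:85]=0; m[:,260:]=0; m[:180]=0; m[240:]=0
k,l,st,c=cv2.connectedComponentsWithStats(m.astype(np.uint8)); f=[]
for i in range(1,k):
    if st[i,4]>200: f.append(fixz(s,c[i],.006)); print("floor",c[i].round(1),st[i],f[-1].round(4),np.median(world(s,l==i),0).round(4))
# rim outline from depth: whole rack
m=(H>125)&(H<160)&(S>60)&(V<120); m[:,:85]=0; m[:,260:]=0; m[:180]=0; m[240:]=0
P=world(s,m); P=P[(P[:,2]>.014)&(P[:,2]<.026)]
r=cv2.minAreaRect(P[:,:2].astype(np.float32)*1000); print("rim rect",r,len(P),np.median(P[:,2]))
f=sorted(f,key=lambda p:p[1]);d=f[-1]-f[0];print("yaw",np.arctan2(-d[0],d[1]),"mean",np.mean(f,0))
print(s["R"].round(3),-s["R"].T@s["t"])
E
python3 a.py
```

```text
red [402.3 197.6] [389 185  27  26 484] median [ 0.5358 -0.1499  0.0815] fix15 [ 0.5541 -0.1616  0.015 ]
   top [ 0.5194 -0.1692] [ 0.5555 -0.1326] [ 0.5375 -0.1509  0.0824]
red [397.4 240.7] [382 233  32  17 464] median [ 0.4807 -0.1516  0.0156] fix15 [ 0.481  -0.1511  0.015 ]
yellow [444.8 198.3] [431 186  28  26 523] median [ 0.535  -0.2143  0.0815] fix15 [ 0.5526 -0.2323  0.015 ]
   top [ 0.5181 -0.2341] [ 0.5545 -0.1976] [ 0.5363 -0.2158  0.082 ]
yellow [437.4 239.3] [422 232  32  16 465] median [ 0.4834 -0.2162  0.0156] fix15 [ 0.4832 -0.2166  0.015 ]
blue [487.5 193.4] [473 182  27  24 452] median [ 0.5424 -0.2789  0.0817] fix15 [ 0.5607 -0.3035  0.015 ]
   top [ 0.5239 -0.297 ] [ 0.5602 -0.2615] [ 0.542  -0.2792  0.0822]
blue [478.  237.8] [463 230  31  16 460] median [ 0.4852 -0.2829  0.0157] fix15 [ 0.4855 -0.283   0.015 ]
card span 0.1319498470802142
fill origin [ 0.53822824 -0.21500906] yaw 0.03409269850252816
  bay [ 0.5416 -0.314 ]
  bay [ 0.5394 -0.248 ]
  bay [ 0.5371 -0.182 ]
  bay [ 0.5349 -0.1161]
floor [114.5 206.7] [ 99 191  32  33 920] [0.5428 0.3258 0.006 ] [0.5424 0.325  0.0068]
floor [153.1 207.3] [137 191  33  33 950] [0.5416 0.2595 0.006 ] [0.5416 0.2593 0.0066]
floor [192.2 207.7] [176 192  33  32 965] [0.5406 0.1927 0.006 ] [0.5401 0.1927 0.0066]
floor [231.5 208.2] [216 193  32  32 977] [0.5394 0.1258 0.006 ] [0.5395 0.1257 0.0067]
rim rect ((540.070556640625, 224.52207946777344), (272.304443359375, 76.41668701171875), 89.08094024658203) 2566 0.020333119667469104
yaw -0.017487136581010646 mean [0.54108721 0.22594813 0.006     ]
[[-0.    -1.    -0.017]
 [-0.983  0.003 -0.184]
 [ 0.184  0.017 -0.983]] [ 0.35085597 -0.02781653  0.76724292]
```

```bash
python3 - <<'E'
from m import *
s=dict(np.load("top0.npz")); hsv=cv2.cvtColor(s["image"],cv2.COLOR_RGB2HSV)
P=world(s,np.pad(np.ones((28,28),bool),((186,480-214),(343,640-371))));P=P[P[:,2]>.076]
print("green cap",P.min(0),P.max(0),(P.min(0)+P.max(0))/2)
for n,(u,v,r) in dict(grey=(156,254,14),white=(188,140,20),pink=(432,137,28),ring=(319,62,24)).items():
    m=np.zeros((480,640),bool);m[v-r:v+r,u-r:u+r]=1;P=world(s,m);P=P[P[:,2]>.01];print(n,P.min(0).round(3),P.max(0).round(3))
E
```

```text
green cap [ 0.51555187 -0.10077351  0.07663222] [ 0.55199799 -0.0640589   0.08487381] [ 0.53377493 -0.0824162   0.08075301]
grey [0.445 0.232 0.01 ] [0.475 0.264 0.018]
white [0.623 0.169 0.01 ] [0.674 0.22  0.046]
pink [ 0.633 -0.247  0.01 ] [ 0.675 -0.169  0.055]
ring [ 0.771 -0.055  0.01 ] [0.841 0.013 0.025]
```

Request:
{"method": "carry_out", "body": {
  "steps": [
    [[-0.03,-0.03,0],1,-1],
    [[-0.07,-0.066,0],2,-1],
    [[-0.11,-0.104,0],3,-1],
    [[-0.15,-0.142,0],4,-1],
    [[-0.19,-0.18,0],5,-1],
    [[-0.23,-0.218,0],6,-1],
    [[-0.27,-0.256,0],7,-1],
    [[-0.31,-0.294,0],7.72,-1],
    [[-0.35,-0.332,0],7.72,-1],
    [[-0.38,-0.361,0],7.72,-1]
  ]
}}

```text
time: 1.35
tool_pos: [0.413, 0.0979, 0.205]
ee_rot: [-3.141, 0.0, 1.569]
wrist_force: [1.0, 0.6, 0.4]
width: 0.0937
finger_force: 0.0
```

Request:
{"method": "carry_out", "body": {
  "steps": [
    [[-0.045,0.03,0],0,-1],
    [[-0.091,0.06,0],0,-1],
    [[-0.137,0.09,0],0,-1],
    [[-0.182,0.121,0.02],0,-1],
    [[-0.182,0.121,0.05],0,-1],
    [[-0.182,0.121,0.08],0,-1],
    [[-0.182,0.121,0.08],0,-1]
  ]
}}

```text
time: 2.22
tool_pos: [0.5311, -0.0817, 0.1219]
ee_rot: [-3.134, -0.002, 1.57]
wrist_force: [-0.2, -0.1, -0.3]
width: 0.0942
finger_force: 0.0
```

```bash
python3 - <<'E'
from bench import robot
import cv2
s=robot.snapshot("wrist"); cv2.imwrite("pics/w1.png",s["image"][:,:,::-1]); o=robot.get_obs(); print(o["tool_pos"],o["ee_rot"])
E
```

```text
[ 0.53246253 -0.08184001  0.12423833] [-3.13842156e+00 -9.51769660e-04  1.57034598e+00]
```

View pics/w1.png

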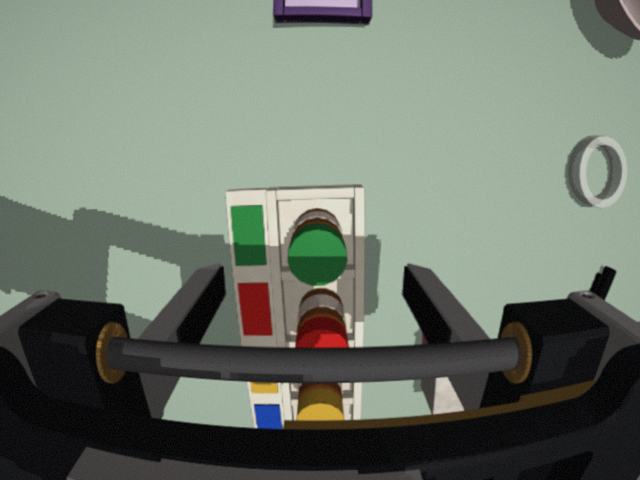

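The wrist view shows the green cap at (318,253), midway between fingertips at about (222,268) and (404,268), so the tool is centred. Descend and grip.

Request:
{"method": "carry_out", "body": {
  "steps": [
    [[0,0,0.03],0,-1],
    [[0,0,0.06],0,-1],
    [[0,0,0.08],0,-1],
    [[0,0,0.08],0,0],
    [[0,0,0.08],0,0.5],
    [[0,0,0.08],0,1],
    [[0,0,0.08],0,1],
    [[0,0,0.08],0,1],
    [[0,0,0.08],0,1],
    [[0,0,0.08],0,1]
  ]
}}

```text
time: 3.52
tool_pos: [0.5334, -0.0821, 0.0455]
ee_rot: [-3.142, -0.0, 1.57]
wrist_force: [-0.8, 0.4, 1.3]
width: 0.037
finger_force: 30.0
```

Request:
{"method": "carry_out", "body": {
  "steps": [
    [[0,0,-0.02],0,1],
    [[0,0,-0.05],0,1],
    [[0,0,-0.09],0,1],
    [[0,0,-0.12],0,1],
    [[0.03,0.002,-0.13],0,1],
    [[0.075,0.003,-0.13],0,1],
    [[0.12,0.004,-0.13],0,1],
    [[0.165,0.005,-0.13],0,1],
    [[0.195,0.005,-0.13],0,1],
    [[0.2075,0.005,-0.13],0,1]
  ]
}}

```text
time: 4.78
tool_pos: [0.5381, 0.1268, 0.175]
ee_rot: [-3.141, 0.0, 1.572]
wrist_force: [-0.4, -0.1, 0.2]
width: 0.0377
finger_force: 30.0
```

Request:
{"method": "carry_out", "body": {
  "steps": [
    [[0,0,0.03],0,1],
    [[0,0,0.07],0,1],
    [[0,0,0.1],0,1],
    [[0,0,0.115],0,1],
    [[0,0,0.124],0,1],
    [[0,0,0.129],0,1],
    [[0,0,0.129],0,1]
  ]
}}

```text
time: 5.65
tool_pos: [0.539, 0.1254, 0.0471]
ee_rot: [3.14, -0.0, 1.57]
wrist_force: [-0.1, 0.0, -0.5]
width: 0.0377
finger_force: 30.0
```

Request:
{"method": "carry_out", "body": {
  "steps": [
    [[0,0,0.001],0,1],
    [[0,0,0.001],0,1],
    [[0,0,0.001],0,-1],
    [[0,0,0.001],0,-1],
    [[0,0,0.001],0,-1],
    [[0,0,0.001],0,-1],
    [[0,0,-0.02],0,-1],
    [[0,0,-0.05],0,-1],
    [[0,0,-0.09],0,-1],
    [[0,0,-0.12],0,-1]
  ]
}}

```text
time: 6.9
tool_pos: [0.5389, 0.1255, 0.1684]
ee_rot: [3.14, -0.0, 1.57]
wrist_force: [0.5, 0.7, -0.2]
width: 0.0943
finger_force: 0.0
```

```bash
python3 - <<'E'
from bench import robot
import cv2
s=robot.snapshot("wrist"); cv2.imwrite("pics/w2.png",s["image"][:,:,::-1]); o=robot.get_obs(); print(o["tool_pos"],o["ee_rot"],o["width"])
E
```

```text
[0.54102952 0.12577604 0.17311547] [ 3.13201444e+00 -1.34579126e-03  1.57044376e+00] 0.09430846395917365
```

View pics/w2.png

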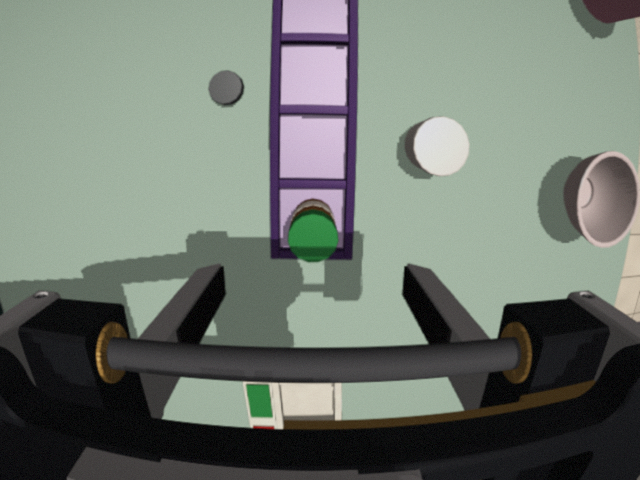

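The green jar stands upright in the rightmost purple bay (cap at (313,235)) and the other bays are clear. Next is red.

Request:
{"method": "carry_out", "body": {
  "steps": [
    [[-0.03,0,0],0,-1],
    [[-0.08,0,0],0,-1],
    [[-0.13,0,0],0,-1],
    [[-0.18,0,0],0,-1],
    [[-0.23,-0.001,0],0,-1],
    [[-0.265,-0.001,0],0,-1],
    [[-0.2755,-0.0015,0],0,-1],
    [[-0.2755,-0.0015,0.03],0,-1],
    [[-0.2755,-0.0015,0.07],0,-1],
    [[-0.2755,-0.0015,0.101],0,-1]
  ]
}}

```text
time: 8.2
tool_pos: [0.5363, -0.1484, 0.0634]
ee_rot: [-3.14, -0.001, 1.572]
wrist_force: [-0.1, 0.1, 0.6]
width: 0.0939
finger_force: 0.0
```

Request:
{"method": "carry_out", "body": {
  "steps": [
    [[0,0,0.02],0,-1],
    [[0,0,0.02],0,0],
    [[0,0,0.02],0,0.5],
    [[0,0,0.02],0,1],
    [[0,0,0.02],0,1],
    [[0,0,0.02],0,1],
    [[0,0,0.02],0,1],
    [[0,0,0.02],0,1]
  ]
}}

```text
time: 9.2
tool_pos: [0.5369, -0.1501, 0.0456]
ee_rot: [3.141, -0.0, 1.57]
wrist_force: [-0.4, -0.2, 1.2]
width: 0.0374
finger_force: 30.0
```

Request:
{"method": "carry_out", "body": {
  "steps": [
    [[0,0,-0.02],0,1],
    [[0,0,-0.06],0,1],
    [[0,0,-0.11],0,1],
    [[0.03,0,-0.13],0,1],
    [[0.085,0,-0.13],0,1],
    [[0.14,0.001,-0.13],0,1],
    [[0.195,0.002,-0.13],0,1],
    [[0.25,0.0025,-0.13],0,1],
    [[0.3,0.0025,-0.13],0,1],
    [[0.33,0.0025,-0.13],0,1]
  ]
}}

```text
time: 10.45
tool_pos: [0.5389, 0.1823, 0.1749]
ee_rot: [-3.141, -0.0, 1.573]
wrist_force: [-0.0, -0.5, -0.5]
width: 0.0373
finger_force: 30.0
```

Request:
{"method": "carry_out", "body": {
  "steps": [
    [[0.0115,0,0],0,1],
    [[0.0115,0,0],0,1],
    [[0.0115,0,0.03],0,1],
    [[0.0115,0,0.07],0,1],
    [[0.0115,0,0.1],0,1],
    [[0.0115,0,0.115],0,1],
    [[0.0115,0,0.124],0,1],
    [[0.0115,0,0.13],0,1],
    [[0.0115,0,0.13],0,1]
  ]
}}

```text
time: 11.58
tool_pos: [0.5402, 0.1915, 0.0463]
ee_rot: [3.14, -0.0, 1.57]
wrist_force: [1.0, 1.1, -1.6]
width: 0.0374
finger_force: 30.0
```

Request:
{"method": "carry_out", "body": {
  "steps": [
    [[0,0,0],0,-1],
    [[0,0,0],0,-1],
    [[0,0,0],0,-1],
    [[0,0,0],0,-1],
    [[0,0,-0.02],0,-1],
    [[0,0,-0.05],0,-1],
    [[0,0,-0.09],0,-1],
    [[0,0,-0.12],0,-1]
  ]
}}

```text
time: 12.58
tool_pos: [0.5399, 0.1915, 0.1674]
ee_rot: [3.14, -0.0, 1.57]
wrist_force: [0.1, 0.6, 0.5]
width: 0.0942
finger_force: 0.0
```

Request:
{"method": "carry_out", "body": {
  "steps": [
    [[-0.03,0,0],0,-1],
    [[-0.08,0,0],0,-1],
    [[-0.135,0,0],0,-1],
    [[-0.19,0,0],0,-1],
    [[-0.245,-0.001,0],0,-1],
    [[-0.3,-0.001,0],0,-1],
    [[-0.355,-0.002,0],0,-1],
    [[-0.395,-0.003,0],0,-1],
    [[-0.407,-0.003,0],0,-1],
    [[-0.407,-0.003,0],0,-1]
  ]
}}

```text
time: 13.82
tool_pos: [0.5363, -0.2155, 0.1652]
ee_rot: [-3.141, -0.001, 1.57]
wrist_force: [0.3, 0.6, -0.7]
width: 0.0934
finger_force: 0.0
```

Request:
{"method": "carry_out", "body": {
  "steps": [
    [[0,0,0.04],0,-1],
    [[0,0,0.09],0,-1],
    [[0,0,0.12],0,-1],
    [[0,0,0.12],0,0],
    [[0,0,0.12],0,0.5],
    [[0,0,0.12],0,1],
    [[0,0,0.12],0,1],
    [[0,0,0.12],0,1],
    [[0,0,0.12],0,1],
    [[0,0,0.12],0,1]
  ]
}}

```text
time: 15.08
tool_pos: [0.5364, -0.2157, 0.0457]
ee_rot: [3.141, 0.0, 1.57]
wrist_force: [-1.1, -0.5, 1.5]
width: 0.0377
finger_force: 30.0
```

Yellow goes to (0.5406, 0.2575): shift +0.473, +0.004.

Request:
{"method": "carry_out", "body": {
  "steps": [
    [[0,0,-0.02],0,1],
    [[0,0,-0.06],0,1],
    [[0,0,-0.11],0,1],
    [[0.03,0,-0.13],0,1],
    [[0.085,0.001,-0.13],0,1],
    [[0.14,0.001,-0.13],0,1],
    [[0.195,0.002,-0.13],0,1],
    [[0.25,0.003,-0.13],0,1],
    [[0.305,0.004,-0.13],0,1],
    [[0.36,0.004,-0.13],0,1]
  ]
}}

```text
time: 16.32
tool_pos: [0.5402, 0.1461, 0.1752]
ee_rot: [-3.141, 0.0, 1.57]
wrist_force: [0.8, 0.8, -0.5]
width: 0.0374
finger_force: 30.0
```

Request:
{"method": "carry_out", "body": {
  "steps": [
    [[0.05,0,0],0,1],
    [[0.09,0,0],0,1],
    [[0.113,0,0],0,1],
    [[0.113,0,0],0,1],
    [[0.113,0,0.04],0,1],
    [[0.113,0,0.08],0,1],
    [[0.113,0,0.11],0,1],
    [[0.113,0,0.124],0,1],
    [[0.113,0,0.13],0,1],
    [[0.113,0,0.13],0,1]
  ]
}}

```text
time: 17.58
tool_pos: [0.5416, 0.2572, 0.0469]
ee_rot: [3.139, -0.001, 1.57]
wrist_force: [-0.3, -0.4, -1.7]
width: 0.0376
finger_force: 30.0
```

Request:
{"method": "carry_out", "body": {
  "steps": [
    [[0,0,0],0,-1],
    [[0,0,0],0,-1],
    [[0,0,0],0,-1],
    [[0,0,0],0,-1],
    [[0,0,-0.02],0,-1],
    [[0,0,-0.05],0,-1],
    [[0,0,-0.09],0,-1],
    [[0,0,-0.12],0,-1]
  ]
}}

```text
time: 18.58
tool_pos: [0.5409, 0.2576, 0.1674]
ee_rot: [3.14, -0.001, 1.571]
wrist_force: [0.7, 0.0, -0.2]
width: 0.0939
finger_force: 0.0
```

Request:
{"method": "carry_out", "body": {
  "steps": [
    [[-0.03,0,0],0,-1],
    [[-0.085,0,0],0,-1],
    [[-0.14,0,0],0,-1],
    [[-0.195,0,0],0,-1],
    [[-0.25,0,0],0,-1],
    [[-0.305,0,0],0,-1],
    [[-0.36,0,0],0,-1],
    [[-0.415,0.001,0],0,-1],
    [[-0.47,0.001,0],0,-1],
    [[-0.51,0.001,0],0,-1]
  ]
}}

```text
time: 19.82
tool_pos: [0.541, -0.2549, 0.1653]
ee_rot: [-3.142, 0.0, 1.569]
wrist_force: [0.2, 1.0, 0.5]
width: 0.0939
finger_force: 0.0
```

Request:
{"method": "carry_out", "body": {
  "steps": [
    [[-0.0275,0,0],0,-1],
    [[-0.0275,0,0],0,-1],
    [[-0.0275,0,0.04],0,-1],
    [[-0.0275,0,0.09],0,-1],
    [[-0.0275,0,0.12],0,-1],
    [[-0.0275,0,0.12],0,0],
    [[-0.0275,0,0.12],0,1],
    [[-0.0275,0,0.12],0,1],
    [[-0.0275,0,0.12],0,1],
    [[-0.0275,0,0.12],0,1]
  ]
}}

```text
time: 21.08
tool_pos: [0.5417, -0.2803, 0.0463]
ee_rot: [3.14, 0.001, 1.57]
wrist_force: [-0.0, -0.2, -0.2]
width: 0.0474
finger_force: 0.0
```

Request:
{"method": "carry_out", "body": {
  "steps": [
    [[0,0,0],0,1],
    [[0,0,0],0,1]
  ]
}}

```text
time: 21.32
tool_pos: [0.5414, -0.2802, 0.0457]
ee_rot: [3.141, 0.0, 1.57]
wrist_force: [-0.2, -0.2, 0.7]
width: 0.0374
finger_force: 30.0
```

Request:
{"method": "carry_out", "body": {
  "steps": [
    [[0,0,-0.02],0,1],
    [[0,0,-0.06],0,1],
    [[0,0,-0.11],0,1],
    [[0.03,0,-0.13],0,1],
    [[0.085,0,-0.13],0,1],
    [[0.14,0,-0.13],0,1],
    [[0.195,0,-0.13],0,1],
    [[0.25,0,-0.13],0,1],
    [[0.305,0,-0.13],0,1],
    [[0.36,0,-0.13],0,1]
  ]
}}

```text
time: 22.58
tool_pos: [0.5411, 0.0816, 0.1752]
ee_rot: [-3.141, -0.0, 1.57]
wrist_force: [0.9, -0.1, -0.8]
width: 0.0378
finger_force: 30.0
```

Request:
{"method": "carry_out", "body": {
  "steps": [
    [[0.055,0,0],0,1],
    [[0.11,0,0],0,1],
    [[0.165,0,0],0,1],
    [[0.215,0,0],0,1],
    [[0.2435,0,0],0,1],
    [[0.2435,0,0],0,1],
    [[0.2435,0,0.04],0,1],
    [[0.2435,0,0.08],0,1],
    [[0.2435,0,0.11],0,1],
    [[0.2435,0,0.124],0,1]
  ]
}}

```text
time: 23.82
tool_pos: [0.5405, 0.3215, 0.049]
ee_rot: [-3.138, 0.002, 1.569]
wrist_force: [-1.1, 0.8, -0.9]
width: 0.0376
finger_force: 30.0
```

Request:
{"method": "carry_out", "body": {
  "steps": [
    [[0,0,0.006],0,1],
    [[0,0,0.006],0,1],
    [[0,0,0.006],0,-1],
    [[0,0,0.006],0,-1],
    [[0,0,0.006],0,-1],
    [[0,0,0.006],0,-1],
    [[0,0,-0.02],0,-1],
    [[0,0,-0.05],0,-1],
    [[0,0,-0.09],0,-1],
    [[0,0,-0.12],0,-1]
  ]
}}

```text
time: 25.08
tool_pos: [0.5419, 0.3236, 0.1735]
ee_rot: [3.14, -0.001, 1.57]
wrist_force: [0.3, 1.2, 0.1]
width: 0.0938
finger_force: 0.0
```

Request:
{"method": "carry_out", "body": {
  "steps": [
    [[-0.05,0,0],0,-1],
    [[-0.1,0,0],0,-1],
    [[-0.15,0,0],0,-1],
    [[-0.2,0,0],0,-1],
    [[-0.25,0,0],0,-1],
    [[-0.3,0,0],0,-1],
    [[-0.33,0,0],0,-1],
    [[-0.33,0,0],0,-1],
    [[-0.33,0,0],0,-1]
  ]
}}

```text
time: 26.2
tool_pos: [0.5414, -0.006, 0.1715]
ee_rot: [3.141, -0.001, 1.571]
wrist_force: [0.3, 0.2, 1.0]
width: 0.0941
finger_force: 0.0
```

```bash
python3 - <<'E'
from bench import robot
import cv2
for n in ("top","scene"):
    s=robot.snapshot(n); cv2.imwrite(f"pics/{n}_end.png",s["image"][:,:,::-1])
E
```

```text
(no output)
```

View pics/top_end.png

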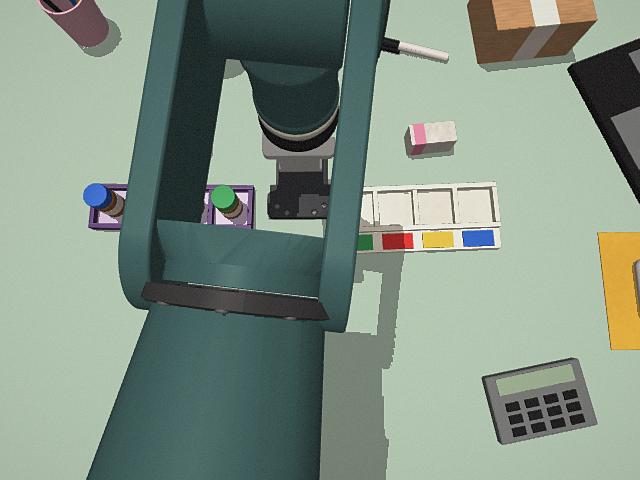

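View pics/scene_end.png

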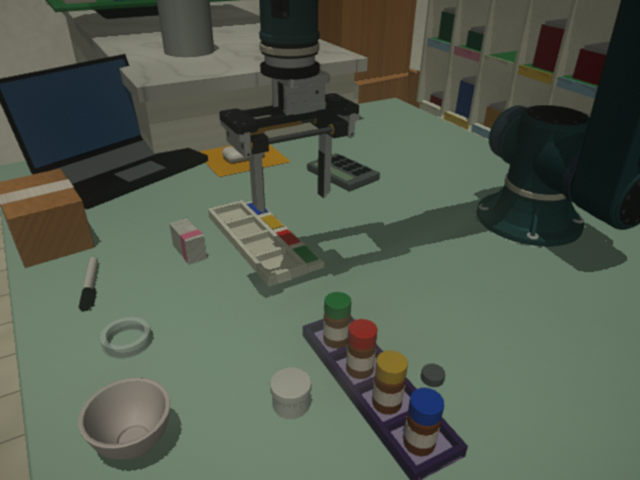

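The scene view shows all four jars upright in the purple bays: green (338,320), red (361,350), yellow (390,382) and blue (424,422). The filling rack is empty and the gripper is touching nothing. Handing in.

```bash
python3 -c "from bench import robot; print(robot.close_job())"
```

```text
the job is handed in; nothing more can be done
None
```

All four jars stand upright in the purple rack in reverse order (from the robot's side, left to right: blue, yellow, red, green), and I handed the job in at about 26 s of the 102 s limit.

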